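# Fit the filter wheel onto its splined drive

### The job

Pick up the filter wheel with the square hub and fit it onto the splined spindle of the white drive: press it down only lightly while rocking it to and fro until the teeth mesh, then lower it fully home, flat on the flange. Then turn the wheel, with the spindle, until its empty pocket is centred over the light port, and let go. Never force the wheel on with a hard push or twist, and leave the spare wheel and everything else on the table where it is.

Things in the scene. Friction and masses are not known exactly. Their poses are not given: they have to be found in the camera images.
- wheel: The filter wheel to fit, bare aluminium, lying flat, hub up, on a 4 mm rubber pad. Disc 120 mm across, 8 mm thick, six round 25 mm pockets at 45 mm radius: five glazed with grey glass in a thin ring, one an empty hole. Square hub 42 x 42 mm, sides along this body's x and y, top 44 mm above the underside. Origin: centre of the underside; z up the axis, x towards the empty pocket. About 0.28 kg (varies).
- hub_top (a point): Centre of the wheel's hub at its top face, 44 mm above the underside, at the mouth of the bore. The bore is 31 mm across and open at both ends; its lowest 20 mm carry six inward teeth (4.5 mm wide, tips on a 22.4 mm circle) at 0, 60, 120.. degrees from the wheel's x axis. Axes as the wheel's.
- empty_pocket (a point): Centre of the wheel's empty pocket at its underside, 45 mm from the wheel's axis along the wheel's x.
- drive: The filter-wheel drive, fixed to the table: white box 150 (x) x 140 (y) x 55 mm high, the upright splined spindle in the middle of its top. Origin: centre of its underside, z up the spindle's axis, x from the spindle towards the light port. The spindle turns endlessly but stiffly (about 0.18 N m, stays where left): it holds still under a lightly rubbing wheel and turns along with a meshed one.
- nose (a point): Tip of the spindle, 95 mm above the table. From the flange up: six outward steel teeth 16 mm high (5.5 mm wide, on a 30 mm circle), then a plain 20 mm round nose 10 mm long, its last 5 mm tapered to 12 mm. The teeth's angle is NOT measured (this frame does not turn with them) and varies; with wheel x along drive x they do not mesh at first. Free play when meshed: 4 degrees either way.
- seat (a point): Centre of the upper face of the spindle's 40 mm flange, on which the wheel's underside rests when fully home; 69 mm above the table unloaded. Flange and spindle are sprung: about 6.5 N starts to push them down, plus 0.4 N per mm, hard stop after 8 mm; they spring back up when let go, the wheel on too. This point sinks with the flange but does not turn.
- light_port (a point): Centre of the light port in the drive's top, a dark 28 mm opening with a black rim 38 mm across, 58 mm above the table, 45 mm from the spindle's axis along the drive's x.
- spare_wheel: Spare wheel, NOT to be fitted: aluminium disc, 110 mm across, 8 mm thick, four large glazed pockets, round hub 32 mm across and 30 mm high, small plain bore without teeth. Origin: centre of its underside.
- oil_bottle: Small upright amber dropper bottle, 28 mm across, 62 mm high. Origin: centre of its underside.
- objective: Upright steel microscope objective, 31 mm across, 52 mm high. Origin: centre of its underside.
- slide_box: Blue plastic slide box, 55 x 95 x 35 mm. Origin: centre of its underside.
- driver: Screwdriver with black handle lying flat, 150 mm long, 26 mm thick; x runs from handle to blade. Origin: under its middle.
- screw_dish: Small steel dish, 64 mm across, 22 mm high. Origin: centre of its underside.
- wipes_box: Closed cardboard box of wipes, 115 x 115 x 75 mm high. Origin: centre of its underside.
There are look-alikes about, which are no part of the job. Leave any brown or yellow look-alike of the wheel alone.

How it is judged:
On the way, in this order (a step that is already met when the one before it is completed fails the run):
1. the wheel is lifted clear of its pad (height (world z) of wheel above 0.03 m), for 0.1 s.
2. the wheel is fully home on the spindle's flange (within 3 mm), teeth meshed (z of wheel in the frame of seat between -0.003 and 0.003 m and horizontal distance between wheel and seat below 0.004 m and angle between wheel's own z axis and vertical below 0.06 rad), for 0.2 s.
At the end, for the whole second after the job is handed in: The wheel sits on the spindle with its underside within 3 mm of the flange, centred within 4 mm and level within 0.06 rad, its empty pocket centred within 5 mm (horizontally) over the light port, at rest and let go (all of step 2 and horizontal distance between empty_pocket and light_port below 0.005 m and linear speed of wheel below 0.02 m/s and contact force between wheel and the fingers below 0.1 N); the robot touches nothing.
It fails at once if the wheel is forced: contact force between wheel and drive (spindle and housing) above 30 N (contact force between wheel and drive above 30 N).
It fails at once if the spare wheel or another loose thing on the table is moved more than 20 mm (distance of any of spare_wheel, oil_bottle, objective, slide_box, driver, screw_dish, wipes_box from where it was at the start of the episode above 0.02 m).
It also fails if it takes over 58 s, if anything falls off the work surface, if the arm or the gripper's body presses on something with over 40 N, if the wrist force passes 120 N, or if a joint passes its speed limit or range.

### The arm

A 7-joint arm with a two-finger parallel gripper is mounted at the origin on the work surface. World frame = base frame: x ahead of the robot, y to its left, z up, the work surface at z = 0. Lengths are in m, angles in rad, forces in N, time in s.
With the tool pointing down it reaches from about 0.425 to 0.925 m from the base axis. Payload 6.8 kg.
Tool frame: the origin (TCP) lies on the front face of the gripper's body, between the roots of the fingers; the fingertips stand 73 mm ahead of it and the grasp point (between the pads) lies 54 mm ahead of it; z points along the fingers, y is the direction in which the jaws open and shut (so a half turn about z gives the same grasp; the last joint's range is limited). The gripper opens to 85 mm and grips with 20 to 120 N. Pads are 22 mm wide; open, the fingers measure 114 mm over their backs; the gripper's body (76 mm by 85 mm) begins 54 mm behind the grasp point. The pads swing forward as they close: fully open they stand 13 mm farther back than shut.
Start: joints at [1.053, 0.477, 0.022, 1.555, -0.011, 1.109, -0.083], TCP at [0.269, -0.619, 0.304] pointing down, gripper open.
Joint ranges: [-2.96, 2.96], [-0.34, 2.1], [-1.41, 1.46], [0.24, 2.44], [-1.37, 4.51], [0.17, 1.92], [-2.96, 2.96]. Speed limits (rad/s): [2.39, 2.39, 3.14, 3.14, 3.14, 3.14, 3.14].

### API

Orientations are given as a unit quaternion [w, x, y, z].
In Python, from station import get_obs, read_camera, hand_in, spot_in, cut_out, spot_point gives the robot as it stands. The module is installed in compiled form; this text tells all that it offers.
- The arm moves only by the tool move_arm, never from a script. Its arguments are lists of equal length, an entry for each row: "gripper": the opening, from 0 (shut) to 1 (fully open); "xyz": the shift along the tool's x, y, z in cm, a list of three; "twist": the turn about the tool's z in rad. A call has 1 to 5 rows; each row is the pose to reach, as a shift and turn from the pose commanded when the call began, along the tool's axes at that moment; what a row does not reach only later rows make up. A row lasts 1/12 s, in which the tool goes at most 41.7 mm and 7.16 degrees, less where a joint would pass 70% of its speed; a pose out of reach is approached as far as the arm can. A call with a gripper value outside its range is refused whole. The fingers move at their own pace and stop on an object; "squeeze" is the grip in N (left out, the last holds). Time passes only in rows, so rows that repeat a pose let the fingers close. It gives the time, the measured TCP pose, the force and the opening at its end, in the units of the state.
- get_obs(): the state, without advancing time (a new reading comes with each control period).
- read_camera(name): name is "scene" or "top" or "wrist"; returns a dict with "pixels" (480x640x3 uint8, red, green, blue), "fx", "fy", "cx", "cy" (pixels), "R" (3x3) and "t" (3): a world point X has camera coordinates R X + t. Camera axes: x right, y down, z forward; pixel columns grow to the right and rows downward; lengths in m; the calibration is good to about 2 mm. A picture is of the moment at which its call begins. There is no depth.
- hand_in(): hands the job in, once; it reports no verdict.
Trained networks look in the newest picture that a camera, given by its name, has taken for a name from the list of things; names that differ only in an ending like _2 or _b are one class to them, and where a whole thing is asked for, a point or a joint stands for the part that bears it (a point fixed in the world has none). Each returns a list of dicts, best first, with "p" (0 to 1); they miss things now and then, are a little off and sometimes report something else, mostly with a low value. They report only what shows in the picture. A call takes as long as a camera call. They do not tell look-alikes from the thing itself.
- spot_in(query, camera): "centre" ([x, y, z] in m, in world coordinates, good to about 4 mm: the middle of the surface that is visible of it).
- cut_out(query, camera): "pixels" (480x640 bool, what is visible of it).
- spot_point(query, camera): "centre" ([x, y, z] in m, in world coordinates, good to about 4 mm: a listed point, or the origin of a listed thing).
The state is a dict: "t": time; "q": joint angles; "joint_vel": joint speeds; "joint_torque": joint torques, N m; "eef_pos": TCP position; "tool_rot": TCP orientation; "contact_force": force on the tool from outside, world axes, zero at the start; "torque": the same for the moment, N m; "gripper_width": opening from 0.0 (shut) to 1.0 (fully open).
Only numpy, scipy, OpenCV 4.12 (cv2) and the standard library are available. Lean on these libraries where they do the work, as an engineer would, in place of code of your own. Each camera call takes 0.05 s, during which the arm holds its last target.

## Working session

There is one attempt and no reset: what is moved stays moved. The work goes in short steps, Python scripts to look and compute and a tool call to move; the robot and the scene stay as the last step left them, time stands still between calls to the robot, and variables do not carry over. Pictures are saved under pics/ and viewed, and the job is handed in when it is done.

Besides the shell and the picture viewer there is one more tool, called after "Request:" as a command line: name --pt "numbers of a row" for each row, then --argument value for the rest. move_arm: Moves the arm, as the interface text tells. Its arguments: {"type":"object","properties":{"gripper":{"type":"array","items":{"type":"number"}},"xyz":{"type":"array","items":{"type":"array","items":{"type":"number"}}},"twist":{"type":"array","items":{"type":"number"}},"squeeze":{"type":"number"}},"required":["gripper","xyz","twist"]}

```bash
mkdir -p pics
cat > h.py <<'E'
import numpy as np, cv2, json
from station import *
def save(cam,name):
    c=read_camera(cam); cv2.imwrite('pics/'+name+'.png',c['pixels'][:,:,::-1]); return c
def ray(c,u,v,z):
    R=np.array(c['R']);t=np.array(c['t']); d=R.T@np.array([(u-c['cx'])/c['fx'],(v-c['cy'])/c['fy'],1]); o=-R.T@t
    return o+d*(z-o[2])/d[2]
def proj(c,X):
    p=np.array(c['R'])@np.array(X)+np.array(c['t']); return np.array([c['fx']*p[0]/p[2]+c['cx'],c['fy']*p[1]/p[2]+c['cy']])
E
python3 - <<'E'
from h import *
o=get_obs(); print({k:np.round(v,3) for k,v in o.items()})
for cam in('top','scene'):
    c=save(cam,cam+'0')
    for q in ('wheel','drive','hub_top','empty_pocket','nose','seat','light_port','spare_wheel'):
        for r in spot_point(q,cam)[:3]: print(cam,q,np.round(r['centre'],4),round(r['p'],2),proj(c,r['centre']).round())
E
```

```text
{'t': np.float64(0.0), 'q': array([ 1.053,  0.478,  0.022,  1.556, -0.012,  1.109, -0.083]), 'joint_vel': array([ 0.   ,  0.   ,  0.001,  0.001, -0.002,  0.   , -0.002]), 'joint_torque': array([-0.0000e+00, -5.9645e+01,  1.6070e+00, -2.8120e+01,  1.2000e-02,
        9.0000e-03,  0.0000e+00]), 'eef_pos': array([ 0.269, -0.619,  0.303]), 'tool_rot': array([-0.001,  0.979,  0.203, -0.   ]), 'contact_force': array([ 0.192, -0.323, -0.599]), 'torque': array([ 0.002, -0.018,  0.021]), 'gripper_width': np.float64(1.001)}
top wheel [ 0.4984 -0.2775  0.0005] 0.89 [401. 262.]
top wheel [ 0.3363 -0.3191 -0.0015] 0.87 [421. 326.]
top wheel [ 0.2907 -0.5069  0.0023] 0.82 [498. 342.]
top drive [0.4592 0.2372 0.0017] 0.81 [200. 284.]
top hub_top [ 0.2886 -0.507   0.0464] 0.82 [504. 344.]
top hub_top [ 0.3414 -0.3245  0.0412] 0.77 [426. 324.]
top hub_top [ 0.4968 -0.2758  0.0488] 0.71 [404. 261.]
top empty_pocket [ 0.3472 -0.2808  0.    ] 0.78 [406. 322.]
top empty_pocket [ 0.246  -0.4853  0.0005] 0.73 [490. 361.]
top empty_pocket [ 0.5429 -0.2812  0.0057] 0.72 [402. 245.]
top nose [0.4631 0.241  0.
[... 463 characters left out ...]
5.]
scene hub_top [ 0.4968 -0.2776  0.0465] 0.87 [249. 221.]
scene hub_top [ 0.3425 -0.3182  0.0416] 0.79 [253. 190.]
scene hub_top [0.7055 0.2193 0.    ] 0.73 [439. 320.]
scene empty_pocket [ 3.452e-01 -2.760e-01  2.000e-04] 0.67 [268. 204.]
scene empty_pocket [ 0.5411 -0.2831  0.0011] 0.61 [243. 245.]
scene empty_pocket [ 0.253  -0.4879 -0.0031] 0.56 [208. 180.]
scene nose [0.4632 0.2428 0.0958] 0.62 [459. 224.]
scene seat [0.4591 0.2396 0.0684] 0.69 [456. 232.]
scene seat [ 0.4597  0.2396 -0.0037] 0.21 [452. 255.]
scene light_port [0.5069 0.2435 0.0565] 0.66 [456. 247.]
scene light_port [ 0.7745  0.0316 -0.0025] 0.28 [349. 330.]
scene spare_wheel [ 0.6146 -0.0092  0.0081] 0.95 [344. 277.]
```

View pics/top0.png

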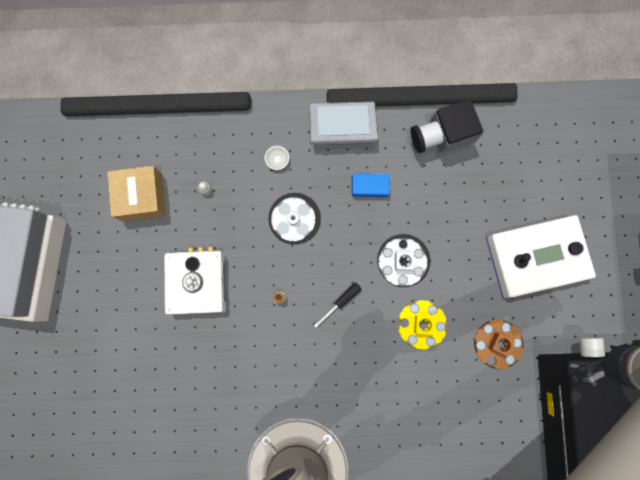

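View pics/scene0.png

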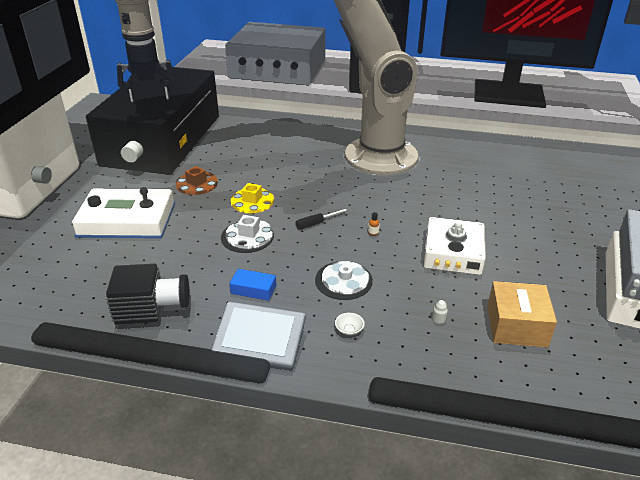

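Run:
```python
from h import *
im=cv2.imread('pics/top0.png')
a=cv2.resize(im[225:300,365:440],(400,400),interpolation=cv2.INTER_CUBIC)
b=cv2.resize(im[240:320,155:235],(400,400),interpolation=cv2.INTER_CUBIC)
cv2.imwrite('pics/crop0.png',np.hstack([a,b]))
```

```text
(no output)
```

View pics/crop0.png

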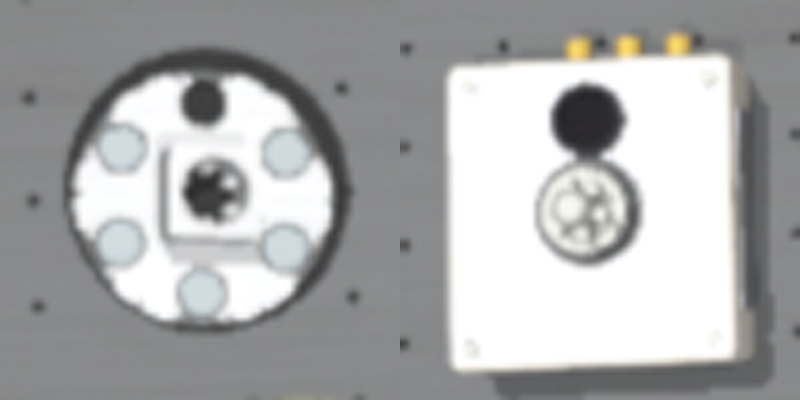

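```bash
cat >> h.py <<'E'
def yaw(o):
    w,x,y,z=o['tool_rot']; return np.arctan2(2*(x*y+w*z),1-2*(y*y+z*z))
def plan(p,yw=None):
    o=get_obs(); w,x,y,z=o['tool_rot']
    from scipy.spatial.transform import Rotation as Ro
    R=Ro.from_quat([x,y,z,w]).as_matrix()
    d=R.T@(np.array(p)-o['eef_pos'])*100
    tw=None if yw is None else -((np.radians(yw)-yaw(o)+np.pi)%(2*np.pi)-np.pi)
    print('t',round(float(o['t']),2),'eef',o['eef_pos'].round(4),'yaw',np.degrees(yaw(o)).round(2),'F',np.round(o['contact_force'],1),'T',np.round(o['torque'],2),'tilt',np.round(R[:,2],4),'shift cm',d.round(2),'twist',tw)
E
python3 - <<'E'
from h import *
plan([.498,-.277,.303],90)
E
```

```text
t 0.9 eef [ 0.269  -0.6191  0.3039] yaw 23.48 F [0.5 0.9 0.3] T [ 0.05 -0.01  0.01] tilt [ 1.e-04 -0.e+00 -1.e+00] shift cm [ 34.64 -22.25   0.09] twist -1.160966403255916
```

Request:
move_arm --gripper '[1,1,1,1,1]' --pt "3.4 -2.2 0" --pt "6.8 -4.4 0" --pt "10.2 -6.6 0" --pt "13.6 -8.8 0" --pt "17 -11 0" --twist '[-0.115,-0.23,-0.345,-0.46,-0.575]'

```text
t: 1.32
eef_pos: [0.3818, -0.4489, 0.3042]
tool_rot: [0.0, 0.88, 0.475, 0.0]
contact_force: [1.0, -0.8, 1.3]
gripper_width: 1.004
```

Run:
```python
from h import *
plan([.498,-.277,.303],90)
```

```text
t 1.32 eef [ 0.3818 -0.4489  0.3042] yaw 56.73 F [ 1.  -0.8  1.3] T [-0.01 -0.1  -0.02] tilt [ 3.e-04 -5.e-04 -1.e+00] shift cm [20.75  0.29  0.11] twist -0.5806262324418379
```

Request:
move_arm --gripper '[1,1,1,1,1]' --pt "4 0 0" --pt "8 0 0" --pt "12 0 0" --pt "16 0.2 2" --pt "20.4 0.3 4" --twist '[-0.12,-0.24,-0.35,-0.46,-0.58]'

```text
t: 1.73
eef_pos: [0.4927, -0.2882, 0.2689]
tool_rot: [0.002, 0.707, 0.707, 0.0]
contact_force: [-0.2, -0.5, -0.8]
gripper_width: 1.004
```

Run:
```python
from h import *
plan([.498,-.277,.303],90)
c=save('wrist','w1')
plan([.498,-.277,.303],90)
for q in ('wheel','hub_top','empty_pocket'):
  for cam in ('wrist','top'):
    for r in spot_point(q,cam)[:3]: print(cam,q,np.round(r['centre'],4),round(r['p'],2),proj(c,r['centre']).round())
```

```text
t 1.73 eef [ 0.4927 -0.2882  0.2689] yaw 89.95 F [-0.2 -0.5 -0.8] T [-0.05 -0.04 -0.03] tilt [ 0.0031 -0.0018 -1.    ] shift cm [ 1.12  0.54 -3.41] twist -0.0008802811615469253
t 1.78 eef [ 0.496  -0.2791  0.2651] yaw 90.98 F [ 3.2  6.2 -1.3] T [ 0.41 -0.15  0.02] tilt [ 0.001   0.0059 -1.    ] shift cm [ 0.23  0.21 -3.79] twist 0.017097464966308262
wrist wheel [ 0.343  -0.3183  0.0018] 0.79 [174. 242.]
wrist wheel [ 0.4942 -0.2786  0.0014] 0.71 [323. 203.]
top wheel [ 0.4984 -0.2775  0.0005] 0.89 [327. 202.]
top wheel [ 0.3363 -0.3191 -0.0015] 0.87 [169. 242.]
top wheel [ 0.2907 -0.5069  0.0023] 0.82 [148. 397.]
wrist hub_top [ 0.5036 -0.2782  0.0455] 0.95 [334. 212.]
wrist hub_top [ 0.3417 -0.3187  0.0449] 0.67 [153. 256.]
wrist hub_top [ 0.2934 -0.5086  0.0492] 0.55 [129. 431.]
top hub_top [ 0.2886 -0.507   0.0464] 0.82 [126. 428.]
top hub_top [ 0.3414 -0.3245  0.0412] 0.77 [155. 261.]
top hub_top [ 0.4968 -0.2758  0.0488] 0.71 [326. 210.]
wrist empty_pocket [ 3.516e-01 -2.730e-01  2.000e-04] 0.85 [178. 197.]
wrist empty_pocket [ 0.5457 -0.2791  0.0047] 0.56 [375. 204.]
top empty_pocket [ 0.3472 -0.2808  0.    ] 0.78 [174. 205.]
top empty_pocket [ 0.246  -0.4853  0.0005] 0.73 [107. 381.]
top empty_pocket [ 0.5429 -0.2812  0.0057] 0.72 [372. 207.]
```

View pics/w1.png

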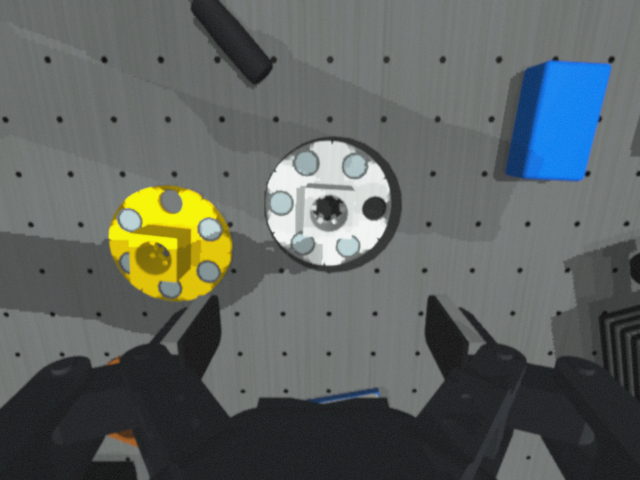

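Run:
```python
from h import *
c=save('wrist','w2'); plan([.498,-.277,.303],90)
np.savez('w2.npz',**c)
im=c['pixels'][:,:,::-1]
print(proj(c,[.498,-.278,.01]))
cv2.imwrite('pics/w2c.png',cv2.resize(im[130:280,250:400],(600,600),interpolation=cv2.INTER_CUBIC))
```

```text
t 2.13 eef [ 0.4906 -0.2913  0.2685] yaw 89.46 F [0.3 0.3 0.8] T [-0.07  0.02 -0.02] tilt [ 4.0e-04 -1.2e-03 -1.0e+00] shift cm [ 1.43  0.73 -3.45] twist -0.009434043557715377
[329.41817864 201.20543182]
```

View pics/w2c.png

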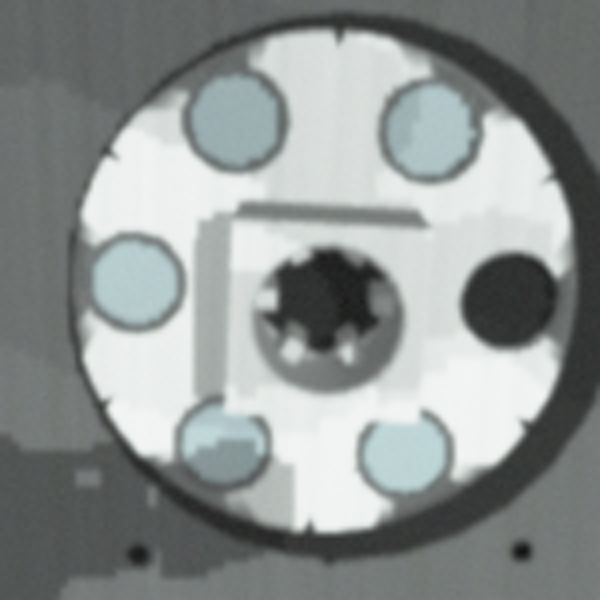

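Request:
move_arm --gripper '[1,1,1]' --pt "0 0 0" --pt "0 0 0" --pt "0 0 0" --twist '[0,0,0]'

```text
t: 2.38
eef_pos: [0.491, -0.2901, 0.2682]
tool_rot: [0.0, 0.71, 0.705, -0.0]
contact_force: [-0.2, 0.2, -1.0]
gripper_width: 0.998
```

Run:
```python
from h import *
c=dict(np.load('w2.npz'))
P={}
for n,(u,v),a in (('R',(508,300),0),('UR',(431,131),60),('UL',(236,121),120),('L',(137,281),180),('LL',(222,446),240),('LR',(405,457),300)):
    P[n]=ray(c,250+(u-.5)/4,130+(v-.5)/4,.012)[:2]; print(n,P[n].round(4))
for a,b in (('R','L'),('UR','LL'),('UL','LR')): print((P[a]+P[b])/2, np.linalg.norm(P[a]-P[b]), np.degrees(np.arctan2(*(P[a]-P[b])[::-1])))
# hub corners at z .048
for u,v in ((238,207),(425,222)): print('hub',ray(c,250+u/4,130+v/4,.048))
for q in ('hub_top',):
    for r in spot_point(q,'wrist')[:3]: print(q,np.round(r['centre'],4),round(r['p'],2))
plan([.498,-.277,.22],90)
```

```text
R [ 0.5433 -0.2816]
UR [ 0.5242 -0.2419]
UL [ 0.4791 -0.2392]
L [ 0.4548 -0.2762]
LL [ 0.4741 -0.3174]
LR [ 0.5192 -0.3206]
[ 0.49907754 -0.27891547] 0.0886596786028135 -3.482103203643867
[ 0.49915128 -0.27963499] 0.09053406453765402 56.447692047634334
[ 0.49919456 -0.27992457] 0.09070417921994735 116.23605149866955
hub [ 0.48071487 -0.25489492  0.048     ]
hub [ 0.5198113 -0.2583705  0.048    ]
hub_top [ 0.3384 -0.3172  0.0452] 0.96
hub_top [ 0.4966 -0.2776  0.0497] 0.81
hub_top [ 0.2914 -0.5073  0.0443] 0.63
t 2.43 eef [ 0.4911 -0.2899  0.2682] yaw 89.6 F [ 0.1 -0.2 -0. ] T [ 0.02 -0.04  0.02] tilt [ 2.e-04 -3.e-04 -1.e+00] shift cm [1.3  0.68 4.82] twist -0.00689477438428332
```

Run:
```python
from h import *
plan([.499,-.2795,.087],86.4)
```

```text
t 2.43 eef [ 0.4911 -0.2899  0.2682] yaw 89.6 F [ 0.1 -0.2 -0. ] T [ 0.02 -0.04  0.02] tilt [ 2.e-04 -3.e-04 -1.e+00] shift cm [ 1.05  0.78 18.12] twist 0.05593707868751263
```

Request:
move_arm --gripper '[1,1,1,1,1]' --pt "0.5 0.4 4" --pt "1.05 0.8 8" --pt "1.05 0.8 12" --pt "1.05 0.8 13" --pt "1.05 0.8 13" --twist '[0.03,0.056,0.056,0.056,0.056]'

```text
t: 2.85
eef_pos: [0.4974, -0.2783, 0.1352]
tool_rot: [-0.003, 0.729, 0.685, -0.001]
contact_force: [0.0, 0.4, 0.8]
gripper_width: 1.002
```

Run:
```python
from h import *
c=save('wrist','w3')
plan([.499,-.2795,.087],86.4)
for r in spot_point('hub_top','wrist')[:3]: print(np.round(r['centre'],4),round(r['p'],2))
```

```text
t 2.9 eef [ 0.4989 -0.2791  0.1376] yaw 86.44 F [ 0.2 -0.7 -0.2] T [-0.06 -0.   -0.03] tilt [-0.0021  0.001  -1.    ] shift cm [-0.05  0.02  5.06] twist 0.0007306533396986836
[ 0.3409 -0.322   0.0456] 0.92
[ 0.5028 -0.2786  0.0482] 0.74
```

View pics/w3.png

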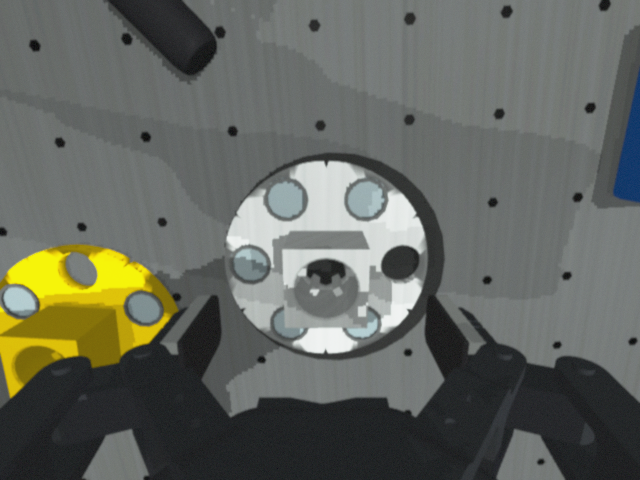

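Request:
move_arm --gripper '[1,1,1,0.4,0.4]' --pt "0 0 3" --pt "0 0 5.1" --pt "0 0 5.1" --pt "0 0 5.1" --pt "0 0 5.1" --twist '[0,0,0,0,0]' --squeeze 40

```text
t: 3.37
eef_pos: [0.5008, -0.2798, 0.0895]
tool_rot: [0.002, 0.729, 0.685, 0.001]
contact_force: [0.0, -0.5, 0.0]
gripper_width: 0.75
```

Request:
move_arm --gripper '[0,0,0,0,0]' --pt "0 0 0" --pt "0 0 0" --pt "0 0 0" --pt "0 0 0" --pt "0 0 0" --twist '[0,0,0,0,0]' --squeeze 40

```text
t: 3.78
eef_pos: [0.5003, -0.2796, 0.089]
tool_rot: [0.001, 0.729, 0.685, 0.0]
contact_force: [-0.7, 0.3, 6.9]
gripper_width: 0.487
```

Run:
```python
from h import *
c=save('wrist','w4')
plan([.499,-.2795,.087],86.4); print(get_obs()['gripper_width'])
```

```text
t 3.83 eef [ 0.5003 -0.2797  0.089 ] yaw 86.43 F [-2.   0.2  7.5] T [0.06 0.33 0.01] tilt [ 0.0024 -0.0016 -1.    ] shift cm [ 0.01 -0.13  0.2 ] twist 0.0004961384402042412
0.48307973131785364
```

View pics/w4.png

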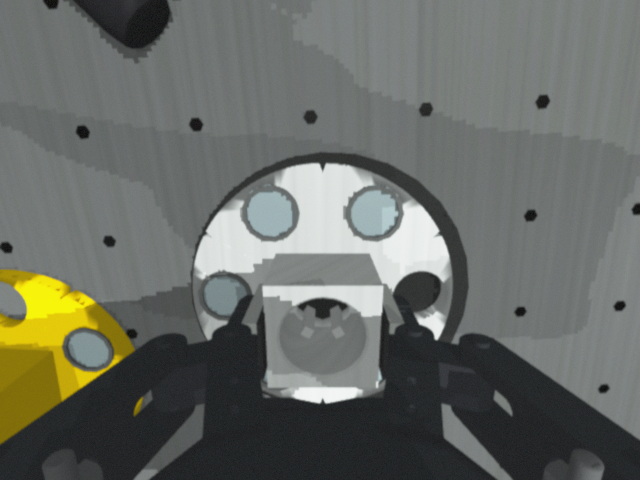

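Request:
move_arm --gripper '[0,0,0,0,0]' --pt "0 0 -1" --pt "0 0 -3" --pt "0 0 -7" --pt "0 0 -11" --pt "0 0 -15" --twist '[0,0,0,0,0]' --squeeze 50

```text
t: 4.25
eef_pos: [0.4986, -0.2786, 0.2391]
tool_rot: [-0.001, 0.729, 0.685, -0.0]
contact_force: [0.5, -0.2, -2.8]
gripper_width: 0.483
```

Request:
move_arm --gripper '[0,0,0,0,0]' --pt "3 0 -1" --pt "7 0 -1.5" --pt "11 0 -2" --pt "15 0 -2" --pt "19 0 -2" --twist '[0,0,0,0,0]'

```text
t: 4.67
eef_pos: [0.5106, -0.0877, 0.2584]
tool_rot: [0.001, 0.729, 0.685, 0.0]
contact_force: [0.3, -0.1, -2.8]
gripper_width: 0.482
```

Run:
```python
from h import *
plan([.48,0.1,.25],90)
```

```text
t 4.67 eef [ 0.5106 -0.0877  0.2584] yaw 86.42 F [ 0.3 -0.1 -2.8] T [ 0.03 -0.04  0.  ] tilt [ 1.3e-03 -6.0e-04 -1.0e+00] shift cm [18.54 -4.23  0.82] twist -0.06250507775427305
```

Request:
move_arm --gripper '[0,0,0,0,0]' --pt "4 -1 0" --pt "8 -2.5 0" --pt "12 -4 0" --pt "16 -5.2 0" --pt "16.7 -5.6 0" --twist '[0,0,0,0,0]'

```text
t: 5.08
eef_pos: [0.4633, 0.0878, 0.2582]
tool_rot: [-0.001, 0.726, 0.688, 0.001]
contact_force: [0.3, 0.4, -2.4]
gripper_width: 0.482
```

Request:
move_arm --gripper '[0,0,0]' --pt "0 0 0" --pt "0 0 0" --pt "0 0 0" --twist '[0,0,0]'

```text
t: 5.33
eef_pos: [0.4657, 0.0796, 0.2573]
tool_rot: [0.0, 0.729, 0.684, -0.0]
contact_force: [0.1, -0.1, -3.0]
gripper_width: 0.482
```

Run:
```python
from h import *
c=save('wrist','w5'); np.savez('w5.npz',**c)
plan([.46,0.24,.25],90)
for q in ('nose','seat','light_port','drive'):
    for r in spot_point(q,'wrist')[:2]: print(q,np.round(r['centre'],4),round(r['p'],2),proj(c,r['centre']).round())
```

```text
t 5.38 eef [0.4658 0.0793 0.2572] yaw 86.32 F [-0.5 -0.4 -4. ] T [-0.01  0.03  0.01] tilt [ 2.e-04 -7.e-04 -1.e+00] shift cm [16.   -1.61  0.7 ] twist -0.06424254647900973
nose [ 0.6188 -0.0026  0.0022] 0.69 [477. 285.]
drive [0.4585 0.2462 0.0024] 0.78 [300.  19.]
```

View pics/w5.png

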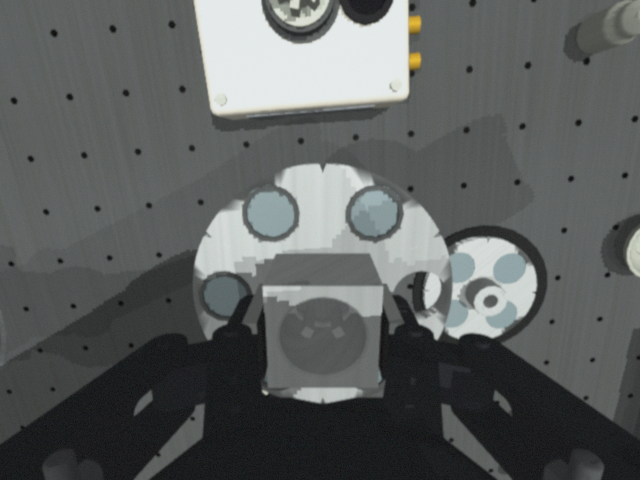

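Request:
move_arm --gripper '[0,0,0,0,0]' --pt "2.5 0 0" --pt "5 0 0" --pt "5 0 0" --pt "5 0 0" --pt "5 0 0" --twist '[0,0,0,0,0]'

```text
t: 6.0
eef_pos: [0.4687, 0.13, 0.2567]
tool_rot: [0.0, 0.729, 0.685, -0.0]
contact_force: [0.3, -0.7, -3.5]
gripper_width: 0.485
```

Run:
```python
from h import *
c=save('wrist','w6'); np.savez('w6.npz',**c)
plan([.46,0.24,.25],90)
for q in ('nose','seat','light_port','drive'):
    for r in spot_point(q,'wrist')[:2]: print(q,np.round(r['centre'],4),round(r['p'],2),proj(c,r['centre']).round())
im=c['pixels'][:,:,::-1]
cv2.imwrite('pics/w6c.png',cv2.resize(im[0:200,180:430],(750,600),interpolation=cv2.INTER_CUBIC))
```

```text
t 6.05 eef [0.4687 0.1295 0.2567] yaw 86.37 F [ 0.6  0.2 -2.9] T [-0.   -0.01 -0.  ] tilt [-6.e-04 -8.e-04 -1.e+00] shift cm [10.97 -1.56  0.66] twist -0.06334979691129172
nose [0.4574 0.2449 0.0974] 0.81 [291.  64.]
seat [0.4651 0.2434 0.0694] 0.59 [306.  74.]
light_port [0.5038 0.2425 0.0566] 0.75 [361.  75.]
drive [0.46   0.2442 0.0035] 0.75 [304.  88.]
```

View pics/w6c.png

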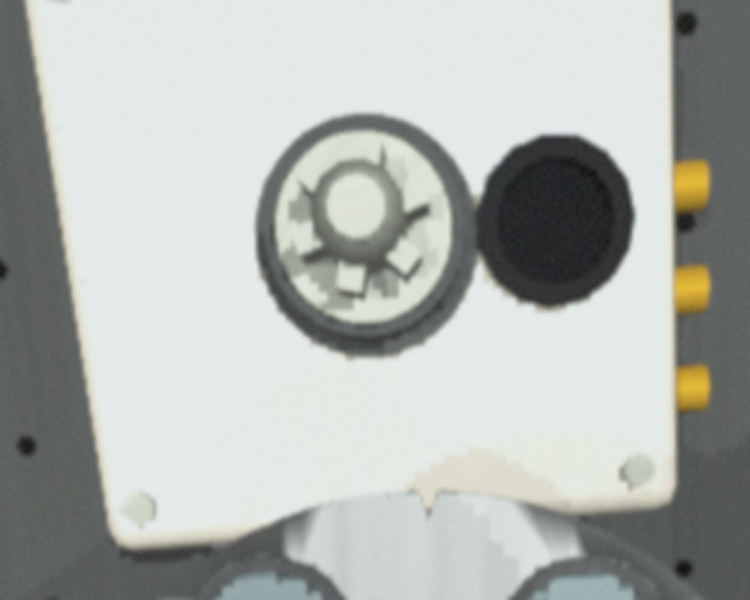

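Run:
```python
from h import *
c=dict(np.load('w6.npz'))
g=lambda u,v,z: ray(c,180+(u-1)/3,(v-1)/3,z)
n=g(356,205,.095); lp=g(555,220,.058); fl=g(365,226,.069)
print('nose',n,'port',lp,'flange',fl)
ctr=(n+fl)/2
d=lp-ctr; print(np.hypot(*d[:2]),np.degrees(np.arctan2(d[1],d[0])))
for p in ((352,276),(405,256)):
    t=g(*p,.085)-n; print('tooth',t,np.degrees(np.arctan2(t[1],t[0])),np.hypot(*t[:2]))
for p in ((110,545),(676,505)): print('edge',g(*p,.055))
im=cv2.imread('pics/w6c.png')
C=n[:2]
for k in range(6):
    a=np.radians(-20+60*k)  # placeholder
for base,col in ((40,(0,0,255)),):
  pass
np.save('C.npy',C)
def draw(a0,fn):
    im=cv2.resize(cv2.imread('pics/w6c.png')[60:380,230:660],None,fx=1.8,fy=1.8)
    for k in range(6):
        a=np.radians(a0+60*k); r=np.array([np.cos(a),np.sin(a)]);s=np.array([-r[1],r[0]])
        pts=[np.append(C+r*x+s*y,.085) for x,y in((.010,-.00275),(.015,-.00275),(.015,.00275),(.010,.00275))]
        q=np.array([(((proj(c,p)-[180,0])*3+1)-[230,60])*1.8 for p in pts]).astype(int)
        cv2.polylines(im,[q],True,(0,0,255),1)
    cv2.imwrite(fn,im)
import sys
draw(35,'pics/t35.png')
```

```text
nose [0.46138421 0.24288521 0.095     ] port [0.50626128 0.24359543 0.058     ] flange [0.46169763 0.2432448  0.069     ]
0.044723510565731706 0.6795396441210325
tooth [-0.00253274 -0.01203431 -0.01      ] -101.88503223035138 0.012297938420508777
tooth [ 0.00918213 -0.00876605 -0.01      ] -43.67196662476171 0.012694690925082349
edge [0.38875444 0.1738939  0.055     ]
edge [0.53581686 0.17500228 0.055     ]
```

View pics/t35.png

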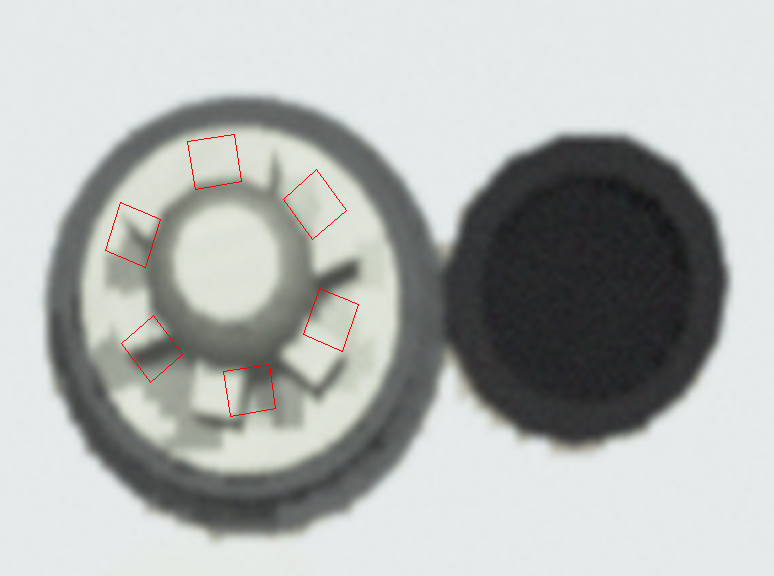

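Run:
```python
from h import *
c=dict(np.load('w6.npz')); C=np.load('C.npy')
def draw(a0):
    im=cv2.resize(cv2.imread('pics/w6c.png')[60:380,230:500],(400,474))
    f=400/270
    for k in range(6):
        a=np.radians(a0+60*k); r=np.array([np.cos(a),np.sin(a)]);s=np.array([-r[1],r[0]])
        pts=[np.append(C+r*x+s*y,.085) for x,y in((.010,-.00275),(.015,-.00275),(.015,.00275),(.010,.00275))]
        q=np.array([(((proj(c,p)-[180,0])*3+1)-[230,60])*f for p in pts]).astype(int)
        cv2.polylines(im,[q],True,(0,0,255),1)
    return im
cv2.imwrite('pics/t2.png',np.hstack([draw(16),draw(19)]))
```

```text
(no output)
```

View pics/t2.png

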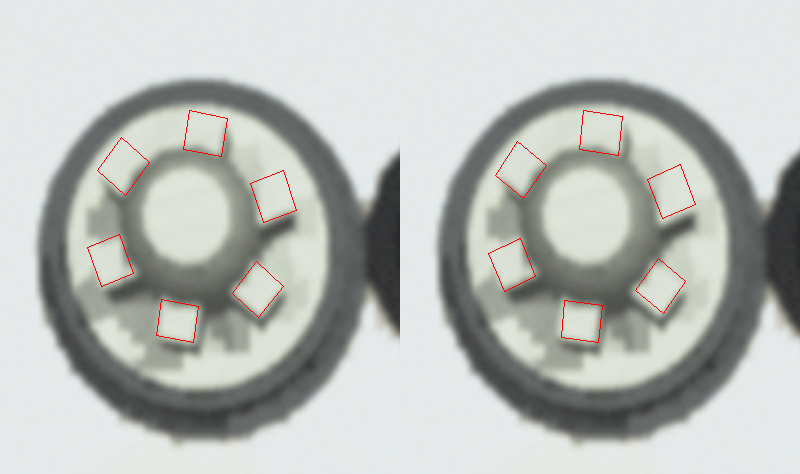

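Run:
```python
from h import *
c=dict(np.load('w6.npz'))
im=cv2.cvtColor(c['pixels'],cv2.COLOR_RGB2BGR)
cv2.imwrite('pics/w6d.png',cv2.resize(im[150:420,180:460],(784,756)[:2],interpolation=cv2.INTER_CUBIC)[:600])
```

```text
(no output)
```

View pics/w6d.png

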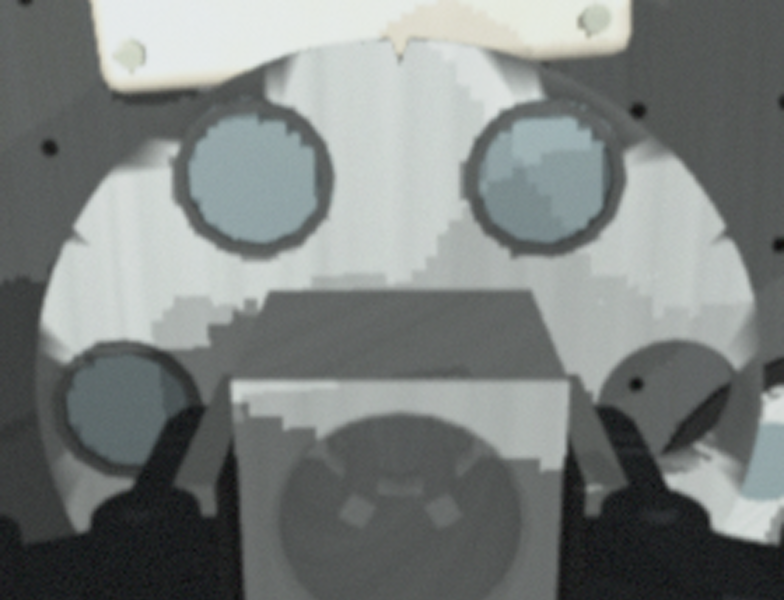

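Run:
```python
from h import *
c=dict(np.load('w6.npz'))
e=np.array([.4687,.1295,.2567]); yw=np.radians(86.37)
tx=np.array([np.cos(yw),np.sin(yw)]); ty=np.array([np.sin(yw),-np.cos(yw)])
g=lambda u,v,z: ray(c,180+u/2.8-.3,150+v/2.8-.3,z)
for n,u,v,z in (('UL',253,180,e[2]-.077),('UR',545,178,e[2]-.077),('R',672,400,e[2]-.077),('L',127,407,e[2]-.077),('h1',232,380,e[2]-.041),('h2',570,378,e[2]-.041),('bore',400,523,e[2]-.041)):
    d=g(u,v,z)[:2]-e[:2]; print(n,(d@tx*1000).round(1),(d@ty*1000).round(1))
```

```text
UL 39.5 -22.3
UR 39.9 22.9
R 2.5 45.6
L 1.1 -44.8
h1 21.7 -20.4
h2 22.0 21.6
bore 1.6 0.5
```

Run:
```python
from h import *
plan([.461,.2423,.2],76)
```

```text
t 6.25 eef [0.4687 0.1298 0.2569] yaw 86.37 F [-0.5  0.1 -2.2] T [ 0.01 -0.01 -0.02] tilt [-1.e-04 -4.e-04 -1.e+00] shift cm [11.18 -1.48  5.68] twist 0.1809417954798649
```

Request:
move_arm --gripper '[0,0,0,0,0]' --pt "3.5 -0.5 0" --pt "7 -1 1" --pt "10 -1.4 2.5" --pt "11.2 -1.5 4" --pt "11.2 -1.5 4.7" --twist '[0.05,0.1,0.15,0.18,0.18]'

```text
t: 6.67
eef_pos: [0.4594, 0.2468, 0.2088]
tool_rot: [-0.001, 0.786, 0.618, 0.0]
contact_force: [-1.2, 0.5, -3.0]
gripper_width: 0.488
```

Request:
move_arm --gripper '[0,0,0]' --pt "0 0 0" --pt "0 0 0" --pt "0 0 0" --twist '[0,0,0]'

```text
t: 6.92
eef_pos: [0.4614, 0.2419, 0.2105]
tool_rot: [0.0, 0.788, 0.616, 0.0]
contact_force: [-0.2, -1.0, -1.9]
gripper_width: 0.482
```

Run:
```python
from h import *
c=save('wrist','w7'); np.savez('w7.npz',**c)
plan([.461,.2423,.175],76)
o=get_obs();e=o['eef_pos'];yw=yaw(o)
tx=np.array([np.cos(yw),np.sin(yw)]); ty=np.array([np.sin(yw),-np.cos(yw)])
im=c['pixels'][:,:,::-1]
cv2.imwrite('pics/w7c.png',cv2.resize(im[150:420,180:460],(622,600),interpolation=cv2.INTER_CUBIC))
```

```text
t 6.97 eef [0.4615 0.2421 0.2107] yaw 76.01 F [-0.4  0.2 -3.9] T [ 0.03  0.01 -0.06] tilt [ 1.2e-03 -2.0e-04 -1.0e+00] shift cm [ 0.01 -0.05  3.57] twist 0.0002531229821265413
```

View pics/w7c.png

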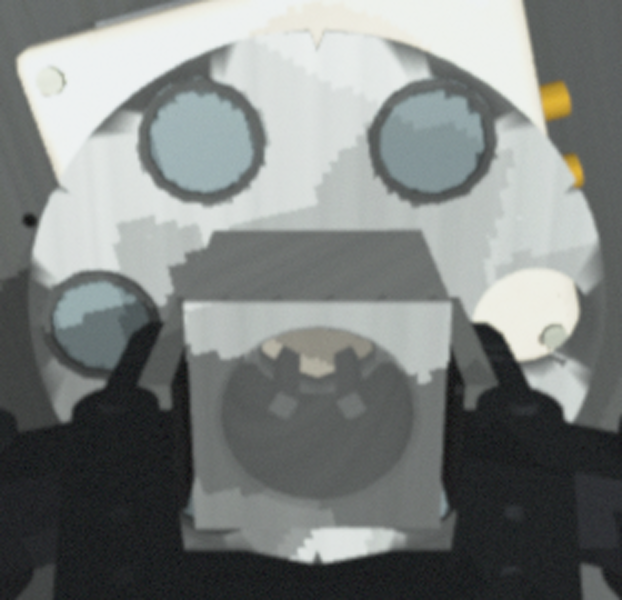

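Request:
move_arm --gripper '[0,0,0,0,0]' --pt "0 0 1.5" --pt "0 0 2.5" --pt "0 0 3" --pt "0 0 3.3" --pt "0 0 3.5" --twist '[0,0,0,0,0]'

```text
t: 7.38
eef_pos: [0.4607, 0.2431, 0.1747]
tool_rot: [0.0, 0.787, 0.616, -0.0]
contact_force: [-0.6, -0.5, -2.4]
gripper_width: 0.483
```

Request:
move_arm --gripper '[0,0]' --pt "0 0 0" --pt "0 0 0" --twist '[0,0]'

```text
t: 7.55
eef_pos: [0.4608, 0.2435, 0.1752]
tool_rot: [0.0, 0.787, 0.617, 0.0]
contact_force: [-0.8, -0.5, -2.2]
gripper_width: 0.482
```

Run:
```python
from h import *
plan([.461,.2423,.154],76)
```

```text
t 7.55 eef [0.4608 0.2435 0.1752] yaw 76.14 F [-0.8 -0.5 -2.2] T [-0.03  0.01 -0.03] tilt [ 3.e-04  2.e-04 -1.e+00] shift cm [-0.11  0.05  2.12] twist 0.0023753604223664126
```

Request:
move_arm --gripper '[0,0,0,0,0]' --pt "-0.05 0 0.2" --pt "-0.05 0 0.4" --pt "-0.05 0 0.6" --pt "-0.05 0 0.7" --pt "-0.05 0 0.7" --twist '[0,0,0,0,0]'

```text
t: 7.97
eef_pos: [0.4604, 0.2428, 0.1677]
tool_rot: [-0.0, 0.787, 0.617, -0.0]
contact_force: [-0.7, -0.0, -3.9]
gripper_width: 0.487
```

Request:
move_arm --gripper '[0,0,0,0,0]' --pt "0 0 0.1" --pt "0 0 0.2" --pt "0 0 0.3" --pt "0 0 0.4" --pt "0 0 0.4" --twist '[0.02,-0.02,0.02,-0.02,0]'

```text
t: 8.38
eef_pos: [0.4605, 0.2428, 0.1638]
tool_rot: [-0.0, 0.787, 0.617, -0.0]
contact_force: [-0.3, 0.7, -2.9]
gripper_width: 0.481
```

Request:
move_arm --gripper '[0,0,0,0,0]' --pt "0 0 0.2" --pt "0 0 0.4" --pt "0 0 0.6" --pt "0 0 0.7" --pt "0 0 0.7" --twist '[0.02,-0.02,0.02,0,0]'

```text
t: 8.8
eef_pos: [0.4604, 0.2428, 0.1567]
tool_rot: [0.0, 0.787, 0.617, -0.0]
contact_force: [-0.4, 0.5, -3.5]
gripper_width: 0.485
```

Run:
```python
from h import *
plan([.461,.2423,.154],76)
```

```text
t 8.8 eef [0.4604 0.2428 0.1567] yaw 76.18 F [-0.4  0.5 -3.5] T [-0.01  0.06 -0.01] tilt [-3.e-04 -3.e-04 -1.e+00] shift cm [-0.04  0.07  0.27] twist 0.003197503480696362
```

Request:
move_arm --gripper '[0,0,0,0,0]' --pt "0 0 0.1" --pt "0 0 0.2" --pt "0 0 0.25" --pt "0 0 0.25" --pt "0 0 0.25" --twist '[0,0,0,0,0]'

```text
t: 9.22
eef_pos: [0.4605, 0.2429, 0.1545]
tool_rot: [0.0, 0.787, 0.617, -0.0]
contact_force: [0.0, 0.2, -3.6]
gripper_width: 0.485
```

Request:
move_arm --gripper '[0,0,0,0]' --pt "0 0 0.1" --pt "0 0 0.15" --pt "0 0 0.15" --pt "0 0 0.15" --twist '[0,0,0,0]'

```text
t: 9.55
eef_pos: [0.4606, 0.243, 0.1534]
tool_rot: [0.0, 0.787, 0.617, 0.0]
contact_force: [-1.6, -1.5, 4.4]
gripper_width: 0.484
```

Run:
```python
from h import *
plan([.461,.2423,.154],76)
c=save('scene','s2');im=c['pixels'][:,:,::-1]
cv2.imwrite('pics/s2c.png',cv2.resize(im[180:290,400:520],(654,600),interpolation=cv2.INTER_CUBIC))
```

```text
t 9.55 eef [0.4606 0.243  0.1534] yaw 76.14 F [-1.6 -1.5  4.4] T [-0.23  0.35  0.02] tilt [ 5.e-04  1.e-04 -1.e+00] shift cm [-0.06  0.05 -0.06] twist 0.002397417134375246
```

View pics/s2c.png

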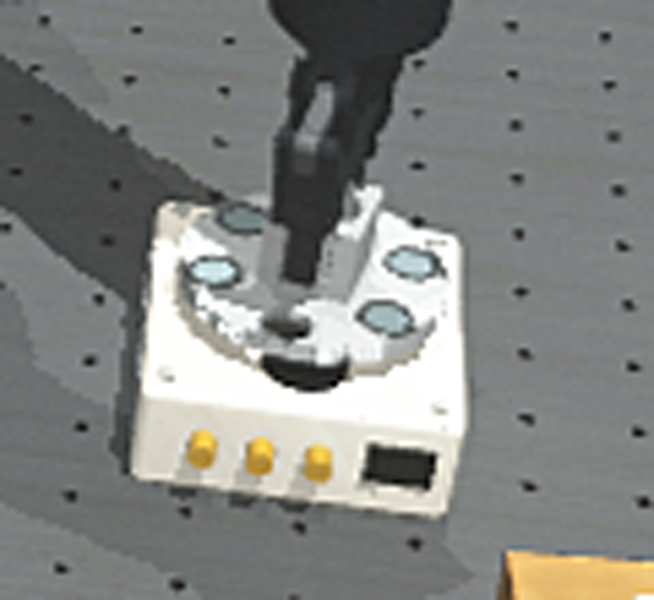

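Request:
move_arm --gripper '[0,0,0,0,0]' --pt "0 0 0" --pt "0 0 0" --pt "0 0 0" --pt "0 0 0" --pt "0 0 0" --twist '[-0.04,-0.08,-0.12,-0.16,-0.2]'

```text
t: 10.02
eef_pos: [0.4608, 0.2425, 0.1532]
tool_rot: [0.0, 0.721, 0.692, -0.0]
contact_force: [-1.4, -1.4, 4.0]
gripper_width: 0.484
```

Run:
```python
from h import *
plan([.461,.2423,.154],90.1)
```

```text
t 10.02 eef [0.4608 0.2425 0.1532] yaw 87.65 F [-1.4 -1.4  4. ] T [-0.43  0.2  -0.2 ] tilt [ 3.e-04 -4.e-04 -1.e+00] shift cm [-0.02  0.02 -0.08] twist -0.04274951372249891
```

Request:
move_arm --gripper '[0,0,0,0]' --pt "0 0 0" --pt "0 0 0" --pt "0 0 0" --pt "0 0 0" --twist '[-0.03,-0.045,-0.045,-0.045]'

```text
t: 10.35
eef_pos: [0.4607, 0.2426, 0.1531]
tool_rot: [0.0, 0.706, 0.708, -0.0]
contact_force: [-1.3, -2.6, 3.9]
gripper_width: 0.481
```

Run:
```python
from h import *
plan([.461,.2423,.154],90.1)
c=save('wrist','w8'); np.savez('w8.npz',**c)
im=c['pixels'][:,:,::-1]
cv2.imwrite('pics/w8c.png',cv2.resize(im[150:420,180:460],(622,600),interpolation=cv2.INTER_CUBIC))
```

```text
t 10.35 eef [0.4607 0.2426 0.1531] yaw 90.11 F [-1.3 -2.6  3.9] T [-0.64  0.1  -0.09] tilt [ 3.e-04 -4.e-04 -1.e+00] shift cm [-0.03  0.03 -0.09] twist 0.00010689336678826322
```

View pics/w8c.png

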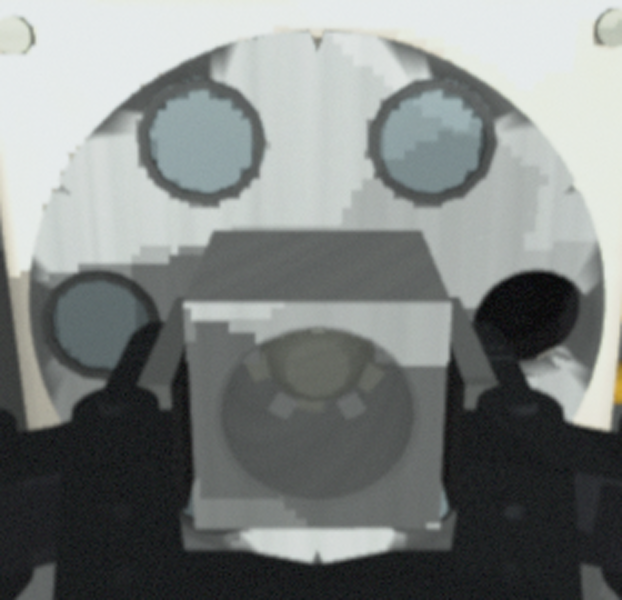

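Request:
move_arm --gripper '[0.6,0.8,1,1,1]' --pt "0 0 0" --pt "0 0 0" --pt "0 0 0" --pt "0 0 0" --pt "0 0 0" --twist '[0,0,0,0,0]'

```text
t: 10.82
eef_pos: [0.4605, 0.2431, 0.1529]
tool_rot: [-0.0, 0.706, 0.708, 0.0]
contact_force: [0.5, 0.3, 0.4]
gripper_width: 1.001
```

Request:
move_arm --gripper '[1,1,1,1,1]' --pt "0 0 -1" --pt "0 0 -4" --pt "0 0 -8" --pt "-4 0 -10" --pt "-8 0 -11" --twist '[0,0,0,0,0]'

```text
t: 11.23
eef_pos: [0.4616, 0.1682, 0.2664]
tool_rot: [0.001, 0.704, 0.71, 0.003]
contact_force: [2.2, -0.3, -0.1]
gripper_width: 0.998
```

Request:
move_arm --gripper '[1,1,1,1]' --pt "-2 0 0" --pt "-2 0 0" --pt "-2 0 0" --pt "-2 0 0" --twist '[0,0,0,0]'

```text
t: 11.57
eef_pos: [0.4607, 0.1462, 0.2628]
tool_rot: [-0.0, 0.706, 0.708, 0.0]
contact_force: [-0.2, 0.6, -0.7]
gripper_width: 0.998
```

Run:
```python
from h import *
plan([.461,.2423,.154],90.1)
c=save('wrist','w9'); np.savez('w9.npz',**c)
for cam in ('wrist','top','scene'):
  if cam!='wrist': save(cam,cam+'9')
  for q in ('wheel','hub_top','empty_pocket','light_port'):
    for r in spot_point(q,cam)[:4]:
        if r['centre'][1]>.15: print(cam,q,np.round(r['centre'],4),round(r['p'],2))
```

```text
t 11.57 eef [0.4607 0.1462 0.2628] yaw 90.21 F [-0.2  0.6 -0.7] T [ 0.04  0.03 -0.01] tilt [ 6.e-04  7.e-04 -1.e+00] shift cm [ 9.61  0.06 10.88] twist 0.001854581001534683
wrist wheel [0.4599 0.2407 0.0661] 0.72
wrist hub_top [0.4644 0.2434 0.1116] 0.8
wrist empty_pocket [0.5095 0.2465 0.0728] 0.76
wrist light_port [0.5076 0.2427 0.0597] 0.96
scene wheel [0.4603 0.2447 0.0687] 0.97
scene hub_top [0.4567 0.2441 0.1113] 0.66
scene hub_top [0.5049 0.2431 0.0577] 0.47
scene empty_pocket [0.506  0.2416 0.0654] 0.71
scene light_port [0.5065 0.2403 0.0605] 0.76
scene light_port [ 0.6901  0.3867 -0.0037] 0.46
```

View pics/w9.png

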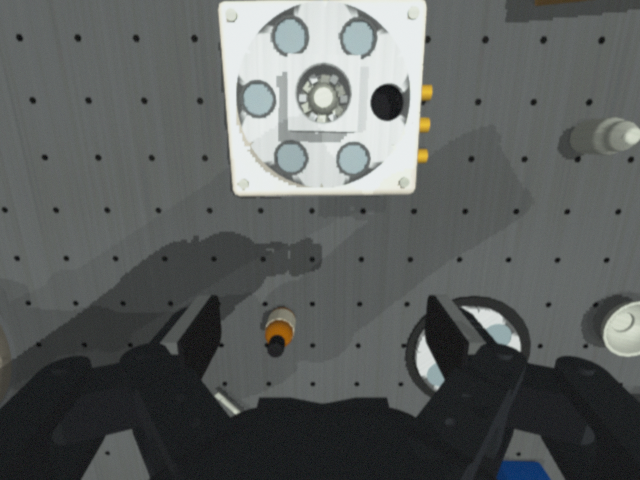

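View pics/scene9.png

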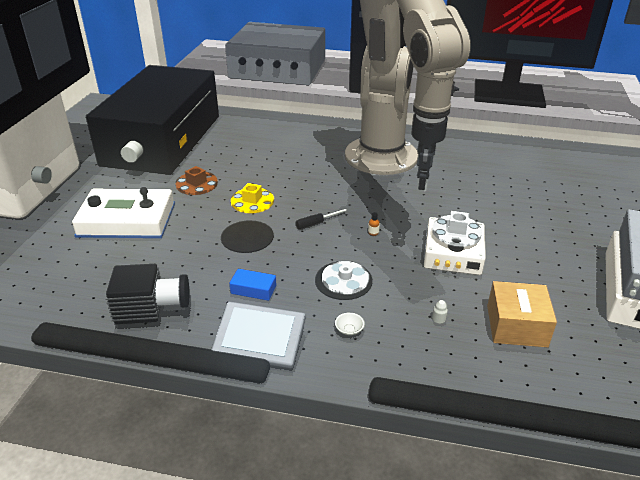

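Run:
```python
from h import *
c=dict(np.load('w9.npz'))
P=[ray(c,u,v,.077)[:2] for u,v in ((387,102),(258.5,99),(358.5,38),(290.5,158.5),(290.5,37),(353.5,158.5))]
for i in (0,2,4): d=P[i]-P[i+1]; print((P[i]+P[i+1])/2,np.linalg.norm(d),np.degrees(np.arctan2(d[1],d[0])))
s=[ray(c,u,v,.055)[:2] for u,v in ((243,184),(404,183),(232,16),(413,13.5))]
for a,b in((0,1),(2,3)): d=s[b]-s[a]; print('drive',np.degrees(np.arctan2(d[1],d[0])),sum(s)/4)
```

```text
[0.46129006 0.24259087] 0.0888745903484455 -1.0197403145554986
[0.46139988 0.24231376] 0.09072425116537015 59.082968115830646
[0.46169646 0.24260447] 0.08952523234034049 119.31314422161273
drive 0.5729385080379996 [0.46144385 0.2421344 ]
drive 0.9309742071470384 [0.46144385 0.2421344 ]
```

```bash
python3 -c "
from h import *
print(hand_in()); print(get_obs()['t'])"
```

```text
the job is handed in; nothing more can be done
None
the job is handed in; nothing more can be done
```

The aluminium wheel with the square hub is on the drive, fully home, with its empty pocket over the light port. I have handed the job in; it reports no verdict.

- **Fitting:** I read the spindle's tooth angle from the wrist camera and turned the wheel to match. It was lowered with a slight rocking motion and went on without resistance. It met the flange at the expected height, with a steady push of about 7.5 N, well below the 30 N limit.
- **Turning:** I turned the wheel about 14° with the spindle, then let go and backed the arm away. The turning moment reached about 0.2 N m, in line with the spindle's stated stiffness.
- **Last checks:**
  - The wheel's centre is within about 0.5 mm of the drive's axis.
  - Its angle is about 1.6° off the drive's, which puts the pocket about 1.3 mm from the port centre (limit 5 mm).
  - The gripper is open and clear of everything.
  - The spare wheel and the other things look unmoved in the pictures; I did not measure their positions again.
- **Disagreements:** The networks' point estimates scattered by up to about 4 mm, and the top camera's gave nothing at the drive. I relied on the wrist-camera measurements instead, which agreed with each other.

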